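# Snap open the easel and stand the tablet on it

## Robot

A 7-joint arm with a two-finger parallel gripper is mounted at the origin on a cart in front of the work surface, level with it; the furniture and walls round the work are solid. World frame = base frame: x ahead of the robot, y to its left, z up, the work surface at z = 0. Lengths are in m, angles in rad, forces in N, time in s.
With the tool pointing down it reaches from about 0.35 to 0.9 m from the base axis. Payload 7.2 kg.
Tool frame: the origin (TCP) lies at the very end of the fingers, on their centre line; the grasp point (between the pads) lies r.grip_point_offset behind it (r.grip_point_offset is the distance from the TCP to the grasp point, in m); z points along the fingers, y is the line along which they close (so a half turn about z gives the same grasp; the last joint's range is limited). The gripper opens to 88 mm and grips with 3 to 60 N. Pads are 20 mm wide; open, the fingers measure 115 mm over their backs; the gripper's body (75 mm by 178 mm) begins 61 mm behind the grasp point.
Start: joints at [1.095, 0.411, -0.013, 1.596, 0.006, 1.134, -0.082], TCP at [0.248, -0.574, 0.223] pointing down, gripper open.
Joint ranges: [-2.95, 2.95], [-0.29, 1.99], [-1.47, 1.44], [0.14, 2.54], [-1.03, 4.17], [0.13, 1.85], [-2.86, 2.86]. Speed limits (rad/s): [2.39, 2.39, 3.01, 3.01, 3.14, 3.14, 3.14].

## Interface

Orientations are given as a unit quaternion [w, x, y, z].
In Python, from station import r gives the robot as it stands. The module is installed in compiled form; this text tells all that it offers.
- The arm moves only by the tool apply_moves, never from a script. Its argument "motion" is a list of rows, each a list of 4 numbers: the shift along the tool's x, y, z normalised to -1 to 1, where 1 is 4 cm, then the turn about the tool's z normalised to -1 to 1, where 1 is 180 degrees. In form: [[dx, dy, dz, roll], ...]. A call has 1 to 10 rows; each row shifts and turns the commanded pose from where the row before left it, along the tool's axes as they then stand; what a row does not reach is not made up. A row lasts 1/10 s, in which the tool goes at most 50 mm and 8.59 degrees, less where a joint would pass 70% of its speed; a pose out of reach is approached as far as the arm can. A call with a number of a shift or a turn outside -1 to 1 is refused whole. A call with a gripper value outside its range is refused whole. "jaw" is the gripper command: -1 is fully open, 1 is shut, values between are in proportion, set as the call begins (left out, the last holds). The fingers move at their own pace and stop on an object; the grip force is fixed at half the most. Time passes only in rows, so rows that do not move let the fingers close. It gives the time, the measured TCP pose, the force, the opening and the grip force at its end, in the units of the state.
- r.get_state(): the state, without advancing time (a new reading comes with each control period).
- r.snapshot(name): name is "scene" or "top" or "wrist"; returns a dict with "pixels" (400x640x3 uint8, blue, green, red), "range_z" (400x640 float32, m along the optical axis (not along the pixel's ray), 0 where there is no reading), "K" (3x3 intrinsics, pixels), "R" (3x3) and "t" (3): a world point X has camera coordinates R X + t. Camera axes: x right, y down, z forward; pixel columns grow to the right and rows downward; lengths in m; the calibration is good to about 2 mm. The wrist camera is an equidistant fisheye: a pixel r from the principal point sees the ray r / f radians off the axis. A picture is of the moment at which its call begins.
- r.finish_job(): hands the job in; it is judged then, once.
Trained networks look in a picture, given as the dict that the camera call returned (one of the last four; its "shot" number tells which), for a name from the list of things; names that differ only in an ending like _2 or _b are one class to them, and where a whole thing is asked for, a point or a joint stands for the part that bears it (a point fixed in the world has none). Each returns a list of dicts, best first, with "confidence" (0 to 1); they miss things now and then, are a little off and sometimes report something else, mostly with a low value. They report only what shows in the picture. A call takes as long as a camera call.
- r.regions_of(query, picture): "region" (400x640 bool, what is visible of it) and "location" ([row, column] in pixels, amid what is visible of it).
The state is a dict: "time": time; "qpos": joint angles; "joint_velocities": joint speeds; "tau": joint torques, N m; "eef_pos": TCP position; "ee_rot": TCP orientation; "force": force on the tool from outside, world axes, zero at the start; "wrist_torque": the same for the moment, N m; "finger_gap": opening from 0.0 (shut) to 1.0 (fully open); "finger_force": force on a finger pad.
Only numpy, scipy, OpenCV 4.12 (cv2) and the standard library are available. Lean on these libraries where they do the work, as an engineer would, in place of code of your own. Each camera call takes 0.05 s, during which the arm holds its last target. There are 200 camera calls.

## Task

The aluminium easel on the worktop is folded flat: swing its back panel up until it snaps over and stays fully open. Then take the tablet out of the wooden dock and, without dropping it, stand it in the easel's trough, centred, leaning back against the panel with its screen to the front. Leave the egg timer, pepper mill, white mug and spice jar where they are.

Things in the scene. Friction and masses are not known exactly. Their poses are not given: they have to be found in the camera images.
- easel: Aluminium folding easel, fixed to the worktop by suction feet. Origin: on the worktop, on the base's middle line; x points to its back (the tablet faces -x), y to its left (lever side; a small spring strut is on the right), z up. Base plate 10 mm thick, x -41 to +75, y +-126 mm. Folded, the panel lies over the base, top 37 mm above the worktop.
- panel (a joint): Back panel's angle (rad): 0 folded, level, lying forward over the trough; 1.885 fully open against its stop, leaning back 18 degrees from upright. An over-centre spring (about 0.4 N m at either end) presses it to 0 below about 0.95 and throws it open above that, where it stays. To open, push the lever's knob level towards easel +x, about 8 N; past centre it runs on by itself.
- hinge (a point): Middle of the panel's hinge axis, which runs along y at easel x = 55, z = 34 mm. The panel is a frame 188 mm wide (y), 6 mm thick, reaching 77 mm from this axis. Cheeks stand at both ends: inner faces y = +-99 mm, x 46 to 64, up to z = 43 mm.
- lever_knob (a point): Middle of the black roller knob (22 mm diameter, 32 mm long in y, spins freely) on the crank lever at the easel's left, turning with the panel, 65 mm from the hinge axis. Folded: at easel (25, 165, 91) mm; highest on the way z = 99; at over-centre about (84, 165, 92); open about (119, 165, 45). Rod 10 mm thick; between knob and panel edge (about 50 mm) only the axle.
- trough (a point): Middle of the floor of the trough for the tablet's foot: easel (37, 0, 10) mm. The trough runs along y, 24 mm wide: front lip at x = 25 (170 mm long in y) and rear riser at x = 49 mm, both with tops at z = 24 mm.
- dock: Wooden dock, fixed, 62 mm deep (x) x 190 mm wide (y), with an open slot 15 mm wide along y; slot floor at z = 8 mm, front wall 30 mm high, rear wall 42 mm high. Origin: centre of the underside.
- tablet: Tablet 160 mm wide (y), 140 tall (z), 10 thick (x), about 0.35 kg, aluminium, black screen on its -x side. Origin: middle of its bottom edge; z points to its top edge. Starts upright in the dock's slot, top 148 mm above the worktop, screen to the front; grip it by the top edge across its thickness. On the open easel it stands about 40 mm above the panel's top edge: grip no deeper than 30 mm.
- tablet_front (a point): A point 25 mm in front of (on the screen side of) the middle of the tablet's bottom edge; it shows which way the screen faces.
- egg_timer: Round egg timer, 60 mm wide, 42 mm high, loose; origin: centre of the underside.
- pepper_mill: Wooden pepper mill, 58 mm wide, 170 mm high, loose; origin: centre of the underside.
- white_mug: White mug, 80 x 112 mm with its handle, 98 mm high, loose; origin: centre of the underside.
- spice_jar: Spice jar with a dark cap, 41 mm wide, 105 mm high, loose; origin: centre of the underside.

How it is judged:
On the way, in this order (a step that is already met when the one before it is completed fails the run):
1. the easel's panel has snapped fully open (value of joint panel above 1.75 rad), for 0.3 s.
2. the tablet's foot stands in the trough (x of tablet in the frame of easel between 0.024 and 0.05 m and y of tablet in the frame of easel between -0.025 and 0.025 m and z of tablet in the frame of easel between 0.005 and 0.018 m), for 0.2 s.
At the end, for the whole second after the job is handed in: The panel is open (joint above 1.75 rad). The tablet stands at rest with its bottom edge in the trough (bottom-edge middle at easel x 24 to 50 mm, z 5 to 18 mm), centred to 25 mm, leaning 0.2 to 0.52 rad back from upright against the panel, screen to the front (tablet_front at easel x below 37 mm) (all of step 2 and angle between tablet's own z axis and vertical between 0.2 and 0.52 rad and x of tablet_front in the frame of easel below 0.037 m and contact force between tablet and panel above 0.05 N and value of joint panel above 1.75 rad and linear speed of tablet below 0.02 m/s and angular speed of tablet below 0.15 rad/s); the robot touches nothing.
It fails at once if egg timer shifted more than 30 mm or tipped over (distance of egg_timer from where it was at the start of the episode above 0.03 m or angle between egg_timer's own z axis and vertical above 0.4 rad).
It fails at once if pepper mill shifted more than 30 mm or tipped over (distance of pepper_mill from where it was at the start of the episode above 0.03 m or angle between pepper_mill's own z axis and vertical above 0.4 rad).
It fails at once if white mug shifted more than 30 mm or tipped over (distance of white_mug from where it was at the start of the episode above 0.03 m or angle between white_mug's own z axis and vertical above 0.4 rad).
It fails at once if spice jar shifted more than 30 mm or tipped over (distance of spice_jar from where it was at the start of the episode above 0.03 m or angle between spice_jar's own z axis and vertical above 0.4 rad).
It fails at once if the tablet is let fall (faster than 0.6 m/s with no finger on it) (linear speed of tablet above 0.6 m/s and contact force between the fingers and tablet below 0.02 N).
It also fails if it takes over 56 s, if anything falls off the work surface, if the arm or the gripper's body presses on something with over 40 N, if the wrist force passes 120 N, or if a joint passes its speed limit or range.

## Working session

There is one attempt and no reset: what is moved stays moved. The work goes in short steps, Python scripts to look and compute and a tool call to move; the robot and the scene stay as the last step left them, time stands still between calls to the robot, and variables do not carry over. Pictures are saved under pics/ and viewed, at most 10 in all, crops included, and the job is handed in when it is done.

Besides the shell and the picture viewer there is one more tool, called after "Request:" in YAML: its name, and indented under it one key for each argument. apply_moves: Moves the arm, as the interface text tells. Scaled input: -1 to 1 covers 4 cm each way for a shift and 180 degrees each way for a turn. Its arguments: {"type":"object","properties":{"motion":{"type":"array","items":{"type":"array","items":{"type":"number"}}},"jaw":{"type":"number"}},"required":["motion"]}

```bash
mkdir -p pics; cat > h.py <<'E'
import numpy as np, cv2
from station import r
def world(p, mask=None):
    z=p["range_z"]; v,u=np.nonzero((z>0)&(mask if mask is not None else True))
    d=z[v,u]; K=p["K"]
    c=np.stack([(u-K[0,2])/K[0,0]*d,(v-K[1,2])/K[1,1]*d,d])
    return (p["R"].T@(c-np.array(p["t"]).reshape(3,1))).T
E
python3 - <<'E'
from h import *
s=r.get_state(); print({k:np.round(v,3) for k,v in s.items()}, r.grip_point_offset)
ps={n:r.snapshot(n) for n in("top","scene")}
cv2.imwrite("pics/a.png",np.vstack([cv2.resize(ps[n]["pixels"],(480,300)) for n in ps]))
for n,p in ps.items():
    print(n,np.round(-p["R"].T@np.array(p["t"]).ravel(),3))
    for q in ["easel","panel","lever_knob","dock","tablet","egg_timer","pepper_mill","white_mug","spice_jar"]:
        for d in r.regions_of(q,p)[:2]:
            if d["confidence"]<.3: continue
            w=world(p,d["region"])
            if len(w)==0: print(q,'none'); continue
            print(q,round(d["confidence"],2),np.round(d["location"]),len(w),"med",np.round(np.median(w,0),3),"lo",np.round(np.percentile(w,2,0),3),"hi",np.round(np.percentile(w,98,0),3))
E
```

```text
{'time': np.float64(0.0), 'qpos': array([ 1.095,  0.412, -0.013,  1.597,  0.006,  1.134, -0.082]), 'joint_velocities': array([-0.001, -0.   , -0.   ,  0.001,  0.   , -0.001,  0.003]), 'tau': array([-0.0000e+00, -5.8794e+01,  6.4200e-01, -2.9108e+01, -5.4000e-02,
        1.8000e-02,  0.0000e+00]), 'eef_pos': array([ 0.248, -0.573,  0.222]), 'ee_rot': array([-0.001,  0.979,  0.203, -0.   ]), 'force': array([0.557, 0.681, 0.137]), 'wrist_torque': array([ 0.005, -0.024,  0.035]), 'finger_force': np.float64(0.0), 'finger_gap': np.float64(1.004)} 0.0187
top [ 0.49  -0.081  1.292]
easel 0.83 [231. 382.] 4044 med [ 0.526 -0.25   0.015] lo [ 0.459 -0.375  0.006] hi [ 0.59  -0.1    0.099]
easel 0.35 [230. 384.] 1846 med [ 0.534 -0.251  0.038] lo [ 0.478 -0.348  0.01 ] hi [ 0.587 -0.092  0.103]
panel 0.56 [232. 382.] 1536 med [ 0.539 -0.247  0.039] lo [ 0.48  -0.35   0.021] hi [ 0.588 -0.092  0.104]
lever_knob 0.69 [231. 386.] 1730 med [ 0.534 -0.249  0.038] lo [ 0.48  -0.35   0.011] hi [ 0.587 -0.092  0.103]
dock 0.91 [255. 224.] 1377 med [0.46  0.171 0.034] lo [0.42  0.086 0.007] hi [0.494 0.
[... 1149 characters left out ...]
.206 0.025] lo [ 0.415  0.079 -0.001] hi [0.486 0.276 0.041]
tablet 0.91 [260. 286.] 1660 med [0.449 0.199 0.092] lo [0.44  0.114 0.025] hi [0.463 0.268 0.147]
egg_timer 0.86 [254. 353.] 411 med [ 0.416 -0.016  0.035] lo [ 0.395 -0.054 -0.001] hi [0.45  0.    0.043]
egg_timer 0.51 [257. 282.] 1565 med [0.449 0.201 0.093] lo [0.44  0.117 0.029] hi [0.462 0.268 0.147]
pepper_mill 0.68 [182. 282.] 611 med [ 0.779 -0.093  0.077] lo [ 0.765 -0.119  0.003] hi [ 0.808 -0.08   0.16 ]
white_mug 0.88 [179. 322.] 635 med [ 0.716 -0.229  0.067] lo [ 0.689 -0.285  0.002] hi [ 0.768 -0.204  0.096]
spice_jar 0.66 [168. 350.] 313 med [ 0.706 -0.365  0.06 ] lo [ 0.695 -0.389  0.002] hi [ 0.729 -0.354  0.105]
```

View pics/a.png

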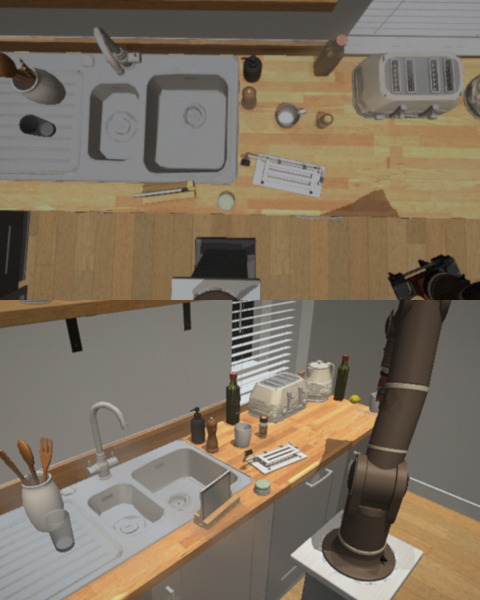

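```bash
python3 - <<'E'
from h import *
acc={}
for n in("top","scene"):
    p=r.snapshot(n); w=world(p)
    def box(name,m):
        a=w[m]; rc=cv2.minAreaRect(a[:,:2].astype(np.float32)*1000); 
        print(n,name,m.sum(),np.round(rc[0],1),np.round(rc[1],1),round(rc[2],2),"med",np.round(np.median(a,0),4))
    x,y,z=w.T
    E=(x>.42)&(x<.66)&(y>-.42)&(y<-.05)
    box("base",E&(z>.006)&(z<.014))
    box("panel",E&(z>.032)&(z<.042)&(y>-.36)&(y<-.14))
    box("knob",E&(z>.075)&(z<.12))
    T=(x>.40)&(x<.52)&(y>.07)&(y<.29)
    box("tab top",T&(z>.143)&(z<.156))
    box("tab all",T&(z>.055)&(z<.14))
    box("dock",T&(z>.024)&(z<.047))
E
```

```text
top base 2224 [ 539.9 -234.8] [238.8 369.9] 0.25 med [ 0.5193 -0.2311  0.0103]
top panel 1393 [ 530.3 -244.2] [224.4  84.5] 79.12 med [ 0.5312 -0.2571  0.0383]
top knob 111 [563.9 -94.9] [35.8 24. ] 79.21 med [ 0.5633 -0.0971  0.1014]
top tab top 264 [454.9 189.2] [ 10.  157.4] 8.08 med [0.4554 0.188  0.149 ]
top tab all 26 [456.3 179.6] [ 10.6 141.2] 7.85 med [0.4647 0.111  0.1108]
top dock 1216 [456.4 179.3] [ 62.  190.4] 8.08 med [0.4545 0.1772 0.0359]
scene base 771 [ 524.2 -205.1] [363.  143.7] 68.18 med [ 0.501  -0.2053  0.0089]
scene panel 590 [ 528.3 -243.1] [221.7  84. ] 78.51 med [ 0.5302 -0.2499  0.0355]
scene knob 77 [560.2 -93. ] [37.3 19.3] 69.7 med [ 0.5567 -0.091   0.0954]
scene tab top 164 [455.1 189.2] [ 13.5 158.8] 8.22 med [0.4522 0.1979 0.146 ]
scene tab all 1076 [450.4 191. ] [ 11.9 160.7] 5.56 med [0.4487 0.2002 0.0989]
scene dock 797 [455.3 179.9] [ 65.9 193.2] 8.04 med [0.4431 0.2024 0.0296]
```

The top view (upper half) shows the folded easel near (288,173), its knob at (245,160), the dock and tablet at (165,190), the egg timer at (226,201), and the mill, mug and jar behind. Next I'll refine the easel frame.

```bash
python3 - <<'E'
from h import *
p=r.snapshot("top"); w=world(p); 
a=np.deg2rad(-10.85); R=np.array([[np.cos(a),-np.sin(a)],[np.sin(a),np.cos(a)]])
e=(w[:,:2]-[.5083,-.2522])@R*1000; z=w[:,2]*1000
m=(abs(e[:,0])<130)&(abs(e[:,1])<200)
x,y=e[m].T;z=z[m]
for lo,hi,n in((6.5,14,"base"),(20,30,"mid"),(33,43,"panel"),(80,120,"knob")):
    k=(z>lo)&(z<hi); print(n,k.sum(),"x",np.round(np.percentile(x[k],[0,1,5,50,95,99,100])),"y",np.round(np.percentile(y[k],[0,1,5,50,95,99,100])))
    print(np.histogram(x[k],np.arange(-90,110,5))[0], np.histogram(y[k],np.arange(-150,190,5))[0])
E
```

```text
base 2031 x [-128. -108.  -44.    2.   72.  109.  130.] y [-198. -171. -120.   11.  168.  197.  200.]
[  5   8   7   4   4  11   4   4  13  50 141 142 145 148  63  37  39 119
 115  95  28  25  37 115 117  75  32  18   7   4  77 132 119   7   5   5
   6   4   3] [ 3  1  3  2 21 41 45 58 48 48 27 21 20 35 31 40 31 32 33 31 32 33 35 32
 31 38 31 36 31 32 33 39 36 33 37 39 28 36 35 32 37 41 38 30 33 20 20 14
 56 54 42 56 63 58 57  3  2  3  6  4  3  3  0  4  1  6 10]
mid 138 x [-113.  -59.    6.   24.   54.   61.   61.] y [-126. -125. -124. -113.   67.  144.  188.]
[ 0  0  0  0  0  0  0  0  0  0  0  0  0  0  0  0  0  0  4 10  9  8 51  8
  8  4  4 11 13  0  6  0  0  0  0  0  0  0  0] [ 0  0  0  0  1 30 30 15  1  1  0  0  0  0  2  2  3  1  2  1  2  2  0  2
  1  1  3  1  2  3  1  1  3  2  3  0  3  2  1  1  3  1  3  1  3  0  0  1
  1  0  0  0  0  0  0  0  0  0  0  0  0  0  0  0  1  0  0]
panel 1580 x [-129. -123.  -21.   19.   57.   60.   63.] y [-118. -101.  -90.    9.  156.  194.  199.]
[  0   0   0   0   0   0   0   0   0   0   0   0   0  11 109 125 113  24
  21  75 127 124  49  24  22 119 123 134 164 126  15   0   0   0   0   0
   0   0   0] [ 0  0  0  0  0  0  2  3  5  8 13 51 55 54 38 35 32 33 33 31 33 38 35 33
 32 31 34 35 30 32 34 34 35 35 34 34 33 31 34 35 35 32 35 35 32 49 54 54
 26  6 10  8  6  7  6  8  6  4  8  5  8  3  2  1  5 15 13]
knob 109 x [13. 13. 14. 23. 33. 34. 35.] y [147. 147. 149. 164. 178. 181. 183.]
[ 0  0  0  0  0  0  0  0  0  0  0  0  0  0  0  0  0  0  0  0 11 24 28 25
 21  0  0  0  0  0  0  0  0  0  0  0  0  0  0] [ 0  0  0  0  0  0  0  0  0  0  0  0  0  0  0  0  0  0  0  0  0  0  0  0
  0  0  0  0  0  0  0  0  0  0  0  0  0  0  0  0  0  0  0  0  0  0  0  0
  0  0  0  0  0  0  0  0  0  0  0  9 17 16 17 17 18 11  4]
```

Request:
apply_moves:
  motion:
    - [0,0,-0.1,-0.0443]
    - [0,0,-0.1,-0.0443]
    - [0,0,-0.1,-0.0443]
    - [0,0,-0.1,-0.0443]
    - [0,0,-0.1,-0.0443]
    - [0,0,-0.1,-0.0443]
    - [0,0,-0.1,-0.0443]
    - [0.3,0.1,0,0]
    - [0.5,0.16,0,0]
    - [0.6,0.2,0,0]
  jaw: 1

```text
time: 2.15
eef_pos: [0.2765, -0.5212, 0.2502]
ee_rot: [-0.0, 0.773, 0.635, 0.0]
force: [-0.1, -0.1, 0.1]
finger_gap: 0.132
finger_force: 0.0
```

```bash
cat >> h.py <<'E'
def psi():
    q=r.get_state()["ee_rot"]; return 2*np.arctan2(q[2],q[1])
O=np.array([.5071,-.2530]); A=np.deg2rad(-10.85)
def e2w(x,y):
    c,s=np.cos(A),np.sin(A); return O+np.array([c*x-s*y,s*x+c*y])/1000
def go(wx,wy,wz,yaw):
    s=r.get_state(); p=psi(); d=np.array([wx,wy,wz])-s["eef_pos"]
    yw=np.deg2rad(yaw)
    for n,a in(("now",p),("at yaw",yw)):
        print(n,"units",np.round(np.array([d[0]*np.cos(a)+d[1]*np.sin(a),d[0]*np.sin(a)-d[1]*np.cos(a),-d[2]])/.04,3))
    dr=(yw-p+np.pi)%(2*np.pi)-np.pi
    q=s["ee_rot"]; print("roll",round(-dr/np.pi,4),"psi",round(np.rad2deg(p),2),"q0,q3",np.round([q[0],q[3]],3),"pos",np.round(s["eef_pos"],4),"t",round(float(s["time"]),2),"F",np.round(s["force"],1),"gap",s["finger_gap"],s["finger_force"])
E
python3 -c "
from h import *
go(*e2w(-20,165),.25,79.15)"
```

```text
now units [1.1817e+01 3.8350e+00 5.0000e-03]
at yaw units [1.1796e+01 3.8990e+00 5.0000e-03]
roll -0.0017 psi 78.84 q0,q3 [-0.  0.] pos [ 0.2765 -0.5212  0.2502] t 2.15 F [-0.1 -0.1  0.1] gap 0.132155458893735 0.0
```

Request:
apply_moves:
  motion:
    - [0.8,0.3,0,0]
    - [0.9,0.3,0,0]
    - [0.9,0.3,0,0]
    - [0.9,0.3,0,0]
    - [0.9,0.3,0,0]
    - [0.9,0.3,0,0]
    - [0.9,0.3,0,0]
    - [0.9,0.3,0,0]
    - [0.8,0.3,0,0]
    - [0.6,0.2,0,0]

```text
time: 3.15
eef_pos: [0.455, -0.2067, 0.2507]
ee_rot: [-0.0, 0.771, 0.636, 0.0]
force: [0.1, -0.7, 0.0]
finger_gap: 0.003
finger_force: 0.0
```

Request:
apply_moves:
  motion:
    - [0.6,0.2,0,0]
    - [0.6,0.2,0,0]
    - [0.6,0.2,0,0]
    - [0.4,0.1,0,0]
    - [0.2,0,0,0]
    - [0,0,0,0]

```text
time: 3.75
eef_pos: [0.4995, -0.1195, 0.2505]
ee_rot: [-0.0, 0.771, 0.637, -0.0]
force: [0.3, -0.2, -0.1]
finger_gap: 0.004
finger_force: 0.0
```

```bash
python3 -c "
from h import *
go(*e2w(-20,165),.083,79.15)"
```

```text
now units [0.882 0.317 4.188]
at yaw units [0.882 0.316 4.188]
roll 0.0002 psi 79.18 q0,q3 [-0. -0.] pos [ 0.4995 -0.1195  0.2505] t 3.75 F [ 0.3 -0.2 -0.1] gap 0.004134848127671435 0.0
```

Request:
apply_moves:
  motion:
    - [0.45,0.15,0.3,0]
    - [0.43,0.16,0.6,0]
    - [0,0,0.7,0]
    - [0,0,0.7,0]
    - [0,0,0.7,0]
    - [0,0,0.6,0]
    - [0,0,0.4,0]
    - [0,0,0.2,0]
    - [0,0,0,0]

```text
time: 4.65
eef_pos: [0.5176, -0.0895, 0.0818]
ee_rot: [-0.001, 0.771, 0.637, -0.001]
force: [-0.4, 0.0, -0.1]
finger_gap: 0.005
finger_force: 0.0
```

```bash
python3 -c "
from h import *
go(*e2w(80,165),.083,79.15)
p=r.snapshot('wrist'); q=r.snapshot('scene')
cv2.imwrite('pics/b.png',np.vstack([cv2.resize(p['pixels'],(480,300)),q['pixels'][130:280,220:460].repeat(2,0).repeat(2,1)]))"
```

```text
now units [ 0.063  2.513 -0.029]
at yaw units [ 0.06   2.513 -0.029]
roll -0.0004 psi 79.08 q0,q3 [-0.001 -0.001] pos [ 0.5176 -0.0895  0.0818] t 4.65 F [-0.4  0.  -0.1] gap 0.005351680136888061 0.0
```

View pics/b.png

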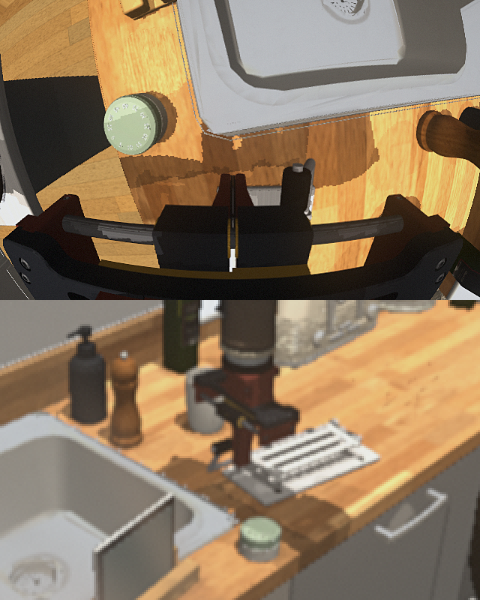

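The wrist view shows the shut fingers at (235,215) and the knob at (295,185), straight ahead along the push direction. I'll push now.

Request:
apply_moves:
  motion:
    - [0,0.25,0,0]
    - [0,0.25,0,0]
    - [0,0.25,0,0]
    - [0,0.25,0,0]
    - [0,0.25,0,0]
    - [0,0.25,0,0]
    - [0,0.25,0,0]
    - [0,0.25,0,0]
    - [0,0.2,0,0]
    - [0,0,0,0]

```text
time: 5.75
eef_pos: [0.6068, -0.1055, 0.0828]
ee_rot: [0.001, 0.771, 0.637, 0.001]
force: [0.3, 0.5, -0.2]
finger_gap: 0.002
finger_force: 0.0
```

```bash
python3 -c "
from h import *
go(*e2w(75,165),.083,79.15)
q=r.snapshot('scene'); w=world(q); e=(w[:,:2]-O)@np.array([[np.cos(A),-np.sin(A)],[np.sin(A),np.cos(A)]])*1000
m=(abs(e[:,1])<80)&(e[:,0]>-60)&(e[:,0]<150); print(np.percentile(w[m,2],[50,90,98]))
"
```

```text
now units [ 0.035  0.121 -0.005]
at yaw units [ 0.035  0.121 -0.005]
roll 0.0001 psi 79.17 q0,q3 [0.001 0.001] pos [ 0.6068 -0.1055  0.0828] t 5.75 F [ 0.3  0.5 -0.2] gap 0.0020717750355799475 0.0
[0.00988198 0.07195291 0.09885528]
```

Request:
apply_moves:
  motion:
    - [0,-0.2,-0.5,0]
    - [0,0,-0.9,0]
    - [0,0,-0.9,0]
    - [0,0,-0.9,0]
    - [0,0,-0.8,0]
    - [0,0,-0.4,0]
    - [0,0,0,-0.035]
    - [0,0,0,-0.035]
    - [0,0,0,-0.035]
    - [0,0,0,0]
  jaw: -1

```text
time: 6.8
eef_pos: [0.5972, -0.1039, 0.259]
ee_rot: [0.0, 0.655, 0.756, 0.0]
force: [0.6, 0.9, -0.2]
finger_gap: 0.878
finger_force: 0.0
```

```bash
python3 -c "
from h import *
go(.455,.1892,.26,98.1)
p=r.snapshot('scene'); q=r.snapshot('top')
cv2.imwrite('pics/c.png',np.vstack([q['pixels'][180:300,270:510].repeat(2,0).repeat(2,1),p['pixels'][130:280,220:460].repeat(2,0).repeat(2,1)]))
w=world(q); e=(w[:,:2]-O)@np.array([[np.cos(A),-np.sin(A)],[np.sin(A),np.cos(A)]])*1000
m=(abs(e[:,1])<80)&(e[:,0]>40)&(e[:,0]<110)&(w[:,2]>.05)&(w[:,2]<.125)
print(np.percentile(e[m,0],[2,50,98]),np.percentile(w[m,2],[2,50,98]),m.sum())
"
```

```text
now units [ 7.757 -2.477 -0.024]
at yaw units [ 7.754 -2.486 -0.024]
roll 0.0004 psi 98.17 q0,q3 [0. 0.] pos [ 0.5972 -0.1039  0.259 ] t 6.8 F [ 0.6  0.9 -0.2] gap 0.8775040270441515 0.0
[57.37599485 69.7777401  79.97411503] [0.05120144 0.08044039 0.10796044] 452
```

View pics/c.png

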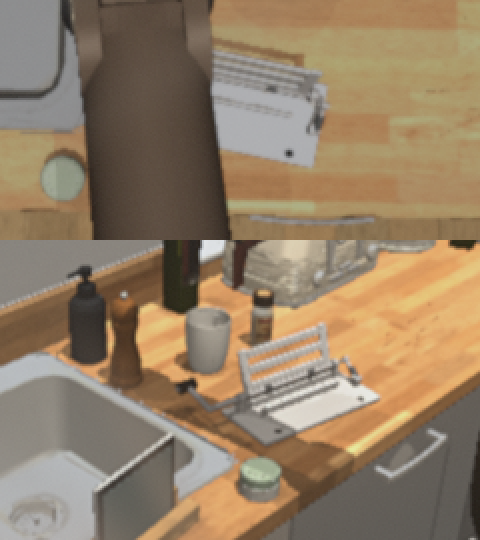

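The lower view shows the panel standing open around (285,370), with the knob down at (185,385). Moving on to the tablet.

Request:
apply_moves:
  motion:
    - [0.4,-0.13,0,0]
    - [0.8,-0.26,0,0]
    - [0.9,-0.28,0,0]
    - [0.9,-0.28,0,0]
    - [0.9,-0.28,0,0]
    - [0.9,-0.28,0,0]
    - [0.9,-0.29,0,0]
    - [0.8,-0.27,0,0]
    - [0.6,-0.2,0,0]
    - [0.3,-0.1,0,0]

```text
time: 7.9
eef_pos: [0.4594, 0.179, 0.259]
ee_rot: [0.0, 0.655, 0.756, 0.0]
force: [-0.1, -0.3, 0.2]
finger_gap: 1.0
finger_force: 0.0
```

```bash
python3 -c "
from h import *
go(.455,.1892,.121,98.1)"
```

```text
now units [ 0.268 -0.073  3.45 ]
at yaw units [ 0.268 -0.074  3.45 ]
roll 0.0007 psi 98.23 q0,q3 [0. 0.] pos [0.4594 0.179  0.259 ] t 7.9 F [-0.1 -0.3  0.2] gap 1.0004188138408734 0.0
```

Request:
apply_moves:
  motion:
    - [0.27,-0.07,0.2,0]
    - [0,0,0.5,0]
    - [0,0,0.6,0]
    - [0,0,0.6,0]
    - [0,0,0.6,0]
    - [0,0,0.5,0]
    - [0,0,0.3,0]
    - [0,0,0.15,0]
    - [0,0,0,0]

```text
time: 8.8
eef_pos: [0.4571, 0.1862, 0.1204]
ee_rot: [-0.0, 0.656, 0.755, -0.0]
force: [0.0, 1.0, 0.9]
finger_gap: 0.999
finger_force: 0.0
```

```bash
python3 -c "
from h import *
go(.455,.1892,.121,98.1)"
```

```text
now units [ 0.082 -0.042 -0.016]
at yaw units [ 0.082 -0.042 -0.016]
roll -0.0002 psi 98.06 q0,q3 [-0. -0.] pos [0.4571 0.1862 0.1204] t 8.8 F [0.  1.  0.9] gap 0.9993292414877311 0.0
```

Request:
apply_moves:
  motion:
    - [0.08,-0.04,0,0]
    - [0,0,0,0]
    - [0,0,0,0]
    - [0,0,0,0]
    - [0,0,0,0]
    - [0,0,0,0]
    - [0,0,0,0]
    - [0,0,0,0]
    - [0,0,0,0]
    - [0,0,0,0]
  jaw: 1

```text
time: 9.8
eef_pos: [0.4553, 0.1893, 0.1206]
ee_rot: [-0.0, 0.656, 0.755, 0.0]
force: [-0.1, -0.2, -0.5]
finger_gap: 0.131
finger_force: 0.0
```

Request:
apply_moves:
  motion:
    - [0,0,-0.1,0]
    - [0,0,-0.3,0]
    - [0,0,-0.5,0]
    - [0,0,-0.6,0]
    - [0,0,-0.6,0]
    - [0,0,-0.5,0]
    - [0,0,-0.3,0]
    - [0,0,-0.1,0]
    - [0,0,0,0]

```text
time: 10.7
eef_pos: [0.4553, 0.1891, 0.2408]
ee_rot: [0.0, 0.656, 0.755, 0.0]
force: [1.0, -0.0, -3.5]
finger_gap: 0.107
finger_force: 30.0
```

```bash
python3 -c "
from h import *
go(*e2w(37,0),.26,79.15)
p=r.snapshot('scene')
d=r.regions_of('tablet',p)[0]; w=world(p,d['region']); print(d['confidence'],d['location'])
print(np.round(np.percentile(w,[1,50,99],axis=0),3))
cv2.imwrite('pics/d.png',p['pixels'][130:330,180:420].repeat(2,0).repeat(2,1))
"
```

```text
now units [-11.425   0.607  -0.48 ]
at yaw units [-10.611   4.279  -0.48 ]
roll 0.1051 psi 98.07 q0,q3 [0. 0.] pos [0.4553 0.1891 0.2408] t 10.7 F [ 1.  -0.  -3.5] gap 0.10737346584352223 29.991894364356995
0.77 [225.1, 284.5]
[[ 0.438 -0.027 -0.059]
 [ 0.448  0.203  0.198]
 [ 0.777  0.268  0.268]]
```

View pics/d.png

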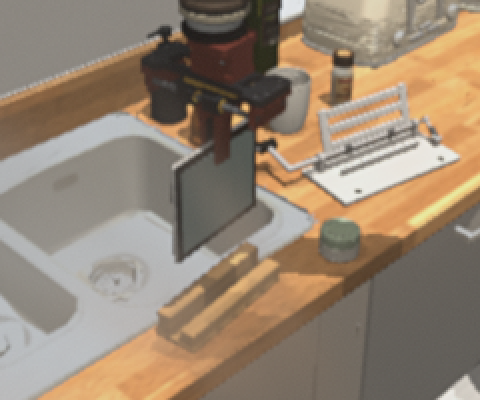

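The tablet is held in the gripper near (215,195), clear of the dock, and the easel is open at (370,135). I'll carry it over.

Request:
apply_moves:
  motion:
    - [0,0,-0.4,0.035]
    - [0,0,-0.3,0.035]
    - [0,0,0,0.035]
    - [-0.3,0.12,0,0]
    - [-0.6,0.24,0,0]
    - [-0.7,0.28,0,0]
    - [-0.8,0.32,0,0]
    - [-0.8,0.32,0,0]
    - [-0.8,0.32,0,0]
    - [-0.8,0.32,0,0]

```text
time: 11.8
eef_pos: [0.4942, -0.0152, 0.2675]
ee_rot: [-0.001, 0.771, 0.637, -0.001]
force: [0.8, -0.4, -4.1]
finger_gap: 0.117
finger_force: 30.0
```

Request:
apply_moves:
  motion:
    - [-0.8,0.32,0,0]
    - [-0.8,0.32,0,0]
    - [-0.8,0.32,0,0]
    - [-0.7,0.28,0,0]
    - [-0.6,0.24,0,0]
    - [-0.5,0.2,0,0]
    - [-0.3,0.12,0,0]
    - [-0.2,0.1,0,0]
    - [-0.1,0,0,0]
    - [0,0,0,0]

```text
time: 12.8
eef_pos: [0.5331, -0.2163, 0.2684]
ee_rot: [-0.0, 0.771, 0.637, -0.0]
force: [-0.5, 0.5, -3.0]
finger_gap: 0.107
finger_force: 30.0
```

```bash
python3 -c "
from h import *
go(*e2w(36,0),.15,79.15)"
```

```text
now units [-1.025  0.434  2.959]
at yaw units [-1.024  0.435  2.959]
roll 0.0003 psi 79.2 q0,q3 [-0. -0.] pos [ 0.5331 -0.2163  0.2684] t 12.8 F [-0.5  0.5 -3. ] gap 0.10718001993259403 29.991822838783264
```

Request:
apply_moves:
  motion:
    - [-0.4,0.2,0,0]
    - [-0.4,0.15,0,0]
    - [-0.22,0.08,0.2,0]
    - [0,0,0.5,0]
    - [0,0,0.6,0]
    - [0,0,0.6,0]
    - [0,0,0.5,0]
    - [0,0,0.2,0]
    - [0,0,0.1,0]
    - [0,0,0,0]

```text
time: 13.8
eef_pos: [0.5426, -0.2602, 0.1606]
ee_rot: [-0.0, 0.771, 0.637, 0.0]
force: [-0.6, -1.4, -3.3]
finger_gap: 0.112
finger_force: 30.0
```

```bash
python3 -c "
from h import *
go(*e2w(36,0),.13,79.15)
p=r.snapshot('scene'); d=r.regions_of('tablet',p)[0]; print(d['confidence'],d['location'])
def E(w): return np.c_[(w[:,:2]-O)@np.array([[np.cos(A),-np.sin(A)],[np.sin(A),np.cos(A)]])*1000,w[:,2]*1000]
e=E(world(p,d['region'])); e=e[(e[:,0]>0)&(e[:,0]<60)&(abs(e[:,1])<110)]
print(np.round(np.percentile(e,[1,5,50,95,99],axis=0),1))
f=e[(abs(e[:,1])<65)&(e[:,0]<45)]
c,_,_,_=np.linalg.lstsq(np.c_[f[:,1:],np.ones(len(f))],f[:,0],rcond=None); print('face x = a*y+b*z+c',c, 'at z=50:',c[1]*50+c[2],len(f), np.std(f[:,0]-np.c_[f[:,1:],np.ones(len(f))]@c))
cv2.imwrite('pics/e.png',p['pixels'][110:260,240:480].repeat(3,0).repeat(3,1))
"
```

```text
now units [ 0.009 -0.006  0.765]
at yaw units [ 0.009 -0.006  0.765]
roll 0.0001 psi 79.17 q0,q3 [-0.  0.] pos [ 0.5426 -0.2602  0.1606] t 13.8 F [-0.6 -1.4 -3.3] gap 0.11248288152343196 29.99194711446762
0.68 [180.5, 365.8]
[[ 24.1 -76.4  50.4]
 [ 25.9 -68.1  56.1]
 [ 29.8  11.3 118. ]
 [ 34.2  77.4 180. ]
 [ 38.   80.5 186. ]]
face x = a*y+b*z+c [4.66669665e-03 2.17386655e-04 2.96559463e+01] at z=50: 29.666815661244087 1046 2.4331918392983347
```

View pics/e.png

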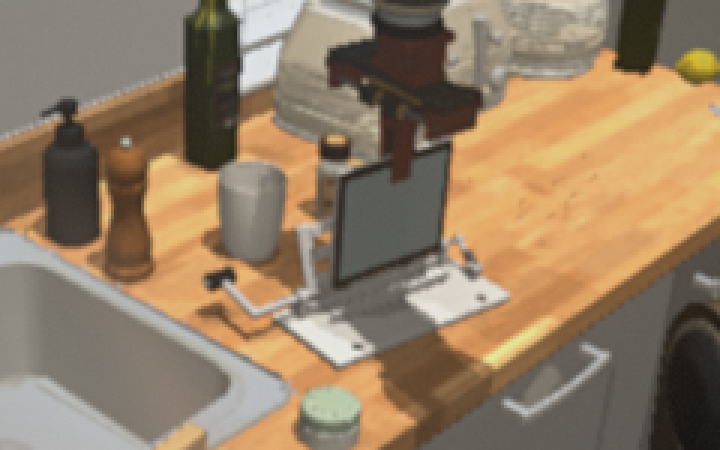

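The tablet hangs vertical and centred above the trough: screen face at easel x≈30, y about ±79, bottom z≈48. I'll lower it gently.

Request:
apply_moves:
  motion:
    - [0,0.03,0.2,0]
    - [0,0,0.25,0]
    - [0,0,0.2,0]
    - [0,0,0.12,0]
    - [0,0,0.08,0]
    - [0,0,0.04,0]
    - [0,0,0,0]

```text
time: 14.6
eef_pos: [0.5437, -0.2601, 0.1249]
ee_rot: [-0.0, 0.771, 0.637, -0.0]
force: [0.3, 0.4, -2.5]
finger_gap: 0.114
finger_force: 30.0
```

Request:
apply_moves:
  motion:
    - [0,0,0.04,0]
    - [0,0,0.03,0]
    - [0,0,0,0]
    - [0,0,0,0]

```text
time: 15.0
eef_pos: [0.5441, -0.2603, 0.1227]
ee_rot: [0.0, 0.771, 0.637, 0.0]
force: [0.0, -0.0, 1.2]
finger_gap: 0.11
finger_force: 30.0
```

The force switched from hanging to supported, so the foot is on the trough floor. I'll open the jaw part way and wait for the fingers to open before pushing the top back.

Request:
apply_moves:
  motion:
    - [0,0,0,0]
    - [0,0,0,0]
    - [0,0,0,0]
    - [0,0,0,0]
    - [0,0,0,0]
    - [0,0,-0.1,0]
    - [0,0,-0.1,0]
    - [0,0,0,0]
  jaw: 0.3

```text
time: 15.8
eef_pos: [0.5442, -0.2603, 0.1311]
ee_rot: [0.001, 0.771, 0.637, 0.0]
force: [-0.4, 0.8, 1.1]
finger_gap: 0.351
finger_force: 0.0
```

Request:
apply_moves:
  motion:
    - [0,0.1,0,0]
    - [0,0.1,0,0]
    - [0,0.1,0,0]
    - [0,0.1,0,0]
    - [0,0.1,0,0]
    - [0,0.1,0,0]
    - [0,0.1,0,0]
    - [0,0.1,0,0]
    - [0,0.1,0,0]
    - [0,0.1,0,0]

```text
time: 16.8
eef_pos: [0.5833, -0.2677, 0.1302]
ee_rot: [-0.0, 0.771, 0.637, -0.0]
force: [-0.4, -0.2, 0.7]
finger_gap: 0.35
finger_force: 0.0
```

```bash
python3 -c "
from h import *
go(*e2w(80,0),.13,79.15)
p=r.snapshot('scene'); d=r.regions_of('tablet',p)[0]; print(d['confidence'],d['location'])
def E(w): return np.c_[(w[:,:2]-O)@np.array([[np.cos(A),-np.sin(A)],[np.sin(A),np.cos(A)]])*1000,w[:,2]*1000]
e=E(world(p,d['region'])); f=e[(e[:,0]>0)&(e[:,0]<110)&(abs(e[:,1])<90)]
print(np.round(np.percentile(f,[1,50,99],axis=0),1))
c,_,_,_=np.linalg.lstsq(np.c_[f[:,1:],np.ones(len(f))],f[:,0],rcond=None); print('face',c,np.arctan(c[1]))
cv2.imwrite('pics/f.png',p['pixels'][110:260,240:480].repeat(3,0).repeat(3,1))
"
```

```text
now units [0.002 0.06  0.006]
at yaw units [0.002 0.06  0.006]
roll 0.0002 psi 79.19 q0,q3 [-0. -0.] pos [ 0.5833 -0.2677  0.1302] t 16.8 F [-0.4 -0.2  0.7] gap 0.34960376392556125 0.0
0.64 [187.3, 360.1]
[[ 32.8 -76.1  16.4]
 [ 55.8   9.3  77.5]
 [ 80.1  79.  141.4]]
face [-3.20470596e-04  3.49242714e-01  2.87087998e+01] 0.3360000182757399
```

View pics/f.png

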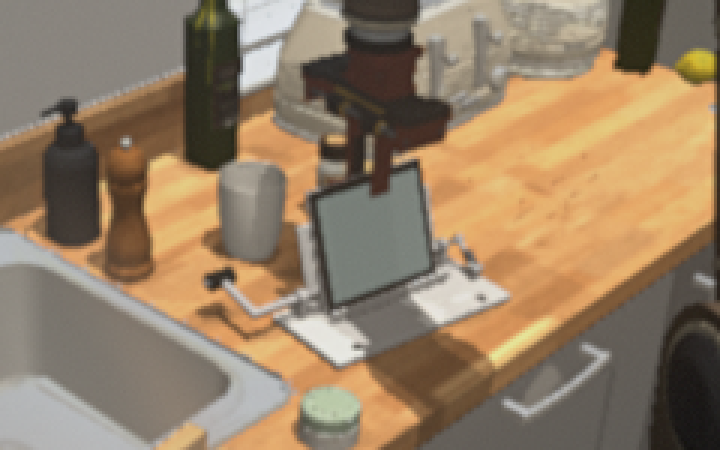

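The tablet leans at 0.336 rad against the panel, screen to the front, centred at (370,235) in the picture. I'll open the jaw and retreat upwards.

Request:
apply_moves:
  motion:
    - [0,0,0,0]
    - [0,0,0,0]
    - [0,0,-0.2,0]
    - [0,0,-0.4,0]
    - [0,0,-0.7,0]
    - [0,0,-0.8,0]
    - [0,0,-0.8,0]
    - [0,0,-0.4,0]
    - [0,0,0,0]
    - [0,0,0,0]
  jaw: -0.4

```text
time: 17.9
eef_pos: [0.5829, -0.2677, 0.2628]
ee_rot: [0.0, 0.771, 0.637, 0.0]
force: [-0.5, 0.2, -0.3]
finger_gap: 0.701
finger_force: 0.0
```

```bash
python3 -c "
from h import *
go(*e2w(80,0),.25,79.15)
p=r.snapshot('scene'); d=r.regions_of('tablet',p)[0]
def E(w): return np.c_[(w[:,:2]-O)@np.array([[np.cos(A),-np.sin(A)],[np.sin(A),np.cos(A)]])*1000,w[:,2]*1000]
e=E(world(p,d['region'])); f=e[(e[:,0]>0)&(e[:,0]<110)&(abs(e[:,1])<90)]
print(d['confidence'],np.round(np.percentile(f,[1,50,99],axis=0),1))
c,_,_,_=np.linalg.lstsq(np.c_[f[:,1:],np.ones(len(f))],f[:,0],rcond=None); print('face',c,np.arctan(c[1]))
cv2.imwrite('pics/g.png',p['pixels'][110:260,240:480].repeat(3,0).repeat(3,1))
"
```

```text
now units [0.004 0.07  0.319]
at yaw units [0.004 0.07  0.319]
roll 0.0002 psi 79.18 q0,q3 [0. 0.] pos [ 0.5829 -0.2677  0.2628] t 17.9 F [-0.5  0.2 -0.3] gap 0.7010080040152902 0.0
0.79 [[ 32.3 -77.9  16.3]
 [ 57.3   5.4  81.4]
 [ 82.4  79.4 143. ]]
face [2.12059941e-03 3.55758698e-01 2.81126968e+01] 0.34179582297670835
```

View pics/g.png

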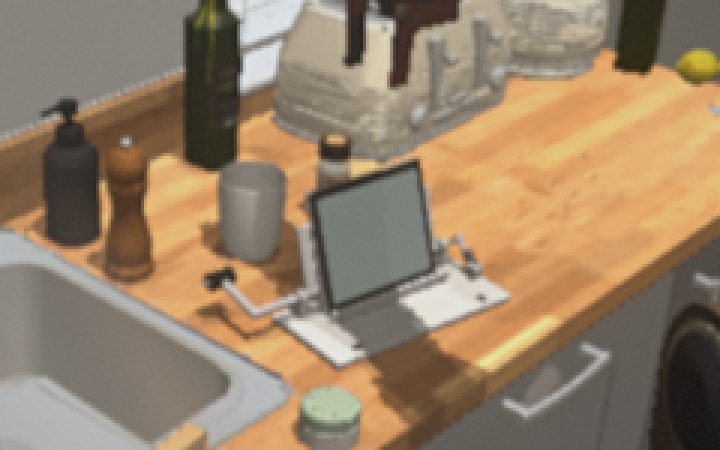

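The tablet stands by itself at (370,235), leaning 0.34 rad against the open panel. The gripper is clear above it and the other objects have not moved.

```bash
python3 -c "
from station import r
print(r.finish_job())"
```

```text
the job is handed in; nothing more can be done
None
```

The easel is snapped open and the tablet stands centred in its trough, leaning back about 0.34 rad with its screen to the front; the job was handed in at about 18 s, but the hand-in returned no verdict.

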